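Catch the lens case's lid and lower it shut

TASK

Close the open lens case without letting its lid slam: nudge the upright lid over towards the case with your fingertips until it topples, catch it part-way on the back of your fingers (the steel bow on the lid has room for them, so that its bar drops onto the finger), and lower it gently until it is fully shut, then take the fingers away. Do not pinch the bow or the lid, and leave the things around the case where they are.

Things in the scene. Friction and masses are not known exactly. Their poses are not given: they have to be found in the camera images.
- case: Grey plastic lens case, fixed to the bench, 150 mm deep (its x) by 220 mm wide (y), rim 80 mm above the bench; foam and three lens barrels inside, below the rim. Origin: centre of the underside, on the bench. Its +x points to the hinge side, to the robot's left (world +y), turned up to 25 degrees either way; z up. Hinge line along its y at x = +75, z = 80.5 mm.
- lid (a joint): Lid angle, rad: 0 shut, 1.57 upright, 1.85 leaning back on its stop; starts at 1.4 to 1.7. Plate 150 mm (hinge to free edge) x 220 x 8 mm, about 0.35 kg with its bow. Slight hinge drag keeps it standing where left between about 1.25 and 1.7 rad; pushed below about 1.1 to 1.25 rad it falls shut by itself and bangs unless held.
- hinge_mid (a point): Middle of the hinge line, in the plane of the lid's underside. Axes turn with the lid: -x runs along the lid to its free edge, y along the hinge, z out of the outer face (up when shut, away from the case when upright). The outer face is at z = 8 mm.
- bow_bar (a point): Middle of the bar of the steel bow on the lid's outer face: 10 mm round bar along y, 125 mm from the hinge line, centre 55 mm off the face (gap 50 mm); legs leave 120 mm clear between them. Lid upright: the bow is on its far side and fingers enter the gap from above. Lid shut: the bow is on top; fingers tilted about 40 degrees, pointing towards the hinge, reach under the bar. Axes as hinge_mid.
- lid_edge (a point): Middle of the lid's free edge, half-way through its thickness, 150 mm from the hinge. Axes as hinge_mid.
- oil_bottle: Bystander, loose: small upright bottle, 32 mm diameter, 75 mm high, beside the case. Origin: centre of its underside.
- lens_barrel: Bystander, loose: brass lens barrel standing on end, 32 mm diameter, 55 mm high, beside the case. Origin: centre of its underside.
- slide_box: Bystander, loose: white slide box lying flat, 50 x 85 x 35 mm, beside the case. Origin: centre of its underside.

How it is judged:
On the way:
1. the toppled lid is caught: part-way down (0.25 to 1.0 rad) it is borne by the fingers and turning slower than 1 rad/s (value of joint lid between 0.25 and 1 rad and velocity of joint lid between -1 and 1 rad/s and contact force between the fingers and case above 0.3 N), for 0.15 s.
At the end, for the whole second after the job is handed in: The lid is shut (within 0.025 rad) and at rest, and the bottle, lens barrel and slide box stand upright within 20 mm of where they were (value of joint lid below 0.025 rad and velocity of joint lid between -0.05 and 0.05 rad/s and distance of each of oil_bottle, lens_barrel, slide_box from where it was at the start of the episode below 0.02 m and angle between each of oil_bottle, lens_barrel, slide_box's own z axis and vertical below 0.2 rad); the robot touches nothing.
It fails at once if the lid bangs shut (faster than 1.5 rad/s in the last 0.1 rad) (value of joint lid below 0.1 rad and velocity of joint lid below -1.5 rad/s).
It fails at once if the lid or bow is pinched or pressed hard (over 18 N between fingers and case) (contact force between the fingers and case above 18 N).
It fails at once if the little bottle is lifted, tipped or pushed 20 mm away (distance of oil_bottle from where it was at the start of the episode above 0.02 m or angle between oil_bottle's own z axis and vertical above 0.5 rad).
It fails at once if the loose lens barrel is lifted, tipped or pushed 20 mm away (distance of lens_barrel from where it was at the start of the episode above 0.02 m or angle between lens_barrel's own z axis and vertical above 0.5 rad).
It fails at once if the slide box is lifted, tipped or pushed 20 mm away (distance of slide_box from where it was at the start of the episode above 0.02 m or angle between slide_box's own z axis and vertical above 0.5 rad).
It also fails if it takes over 42 s, if anything falls off the work surface, if the arm or the gripper's body presses on something with over 40 N, if the wrist force passes 120 N, or if a joint passes its speed limit or range.

ROBOT

A 6-joint arm with a two-finger parallel gripper is mounted at the origin on the work surface. World frame = base frame: x ahead of the robot, y to its left, z up, the work surface at z = 0. Lengths are in m, angles in rad, forces in N, time in s.
With the tool pointing down it reaches from about 0.35 to 0.975 m from the base axis. Payload 4.9 kg.
Tool frame: the origin (TCP) lies at the very end of the fingers, on their centre line; the grasp point (between the pads) lies 19 mm behind it; z points along the fingers, x is the direction in which the jaws open and shut, and the axes are right-handed (so a half turn about z gives the same grasp; the last joint's range is limited). The gripper opens to 85 mm and grips with 20 to 120 N. Pads are 22 mm wide; open, the fingers measure 114 mm over their backs; the gripper's body (76 mm by 85 mm) begins 54 mm behind the grasp point. The pads swing forward as they close: fully open they stand 13 mm farther back than shut.
Start: joints at [1.147, 0.053, 1.613, -0, 1.476, -0.119], TCP at [0.188, 0.596, 0.231] pointing down, gripper open.
Joint ranges: [-3.01, 3.01], [-1.01, 2.22], [0.06, 2.58], [-1.02, 4.17], [0.09, 2.62], [-3.14, 3.14]. Speed limits (rad/s): [2.57, 2.57, 3.14, 3.14, 3.14, 3.14].

INTERFACE

Orientations are given as a rotation vector (axis times angle).
In Python, from station import ctrl, get_image, calibration, job gives the robot as it stands.
- The arm moves only by the tool jog_arm, never from a script. Its argument "deltas" is a list of rows, each a list of 3 entries, a list of its own where there are three numbers: the turn, a rotation vector about the tool's x, y, z in degrees, then the shift along the tool's x, y, z in m, then the finger opening in m, from 0 to 0.0854. In form: [[[ax, ay, az], [tx, ty, tz], gripper], ...]. A call has 1 to 12 rows; each row is the pose to reach, as a shift and turn from the pose commanded when the call began, along the tool's axes at that moment; what a row does not reach only later rows make up. A row lasts 1/12 s, in which the tool goes at most 41.7 mm and 7.16 degrees, less where a joint would pass 70% of its speed; a pose out of reach is approached as far as the arm can. A call with a gripper value outside its range is refused whole. The fingers move at their own pace and stop on an object; "squeeze" is the grip in N (left out, the last holds). Time passes only in rows, so rows that repeat a pose let the fingers close. It gives the time, the measured TCP pose, the force and the opening at its end, in the units of the state.
- ctrl.get_obs(): the state, without advancing time (a new reading comes with each control period).
- get_image(name): name is "side" or "top" or "wrist"; returns the picture (480x640x3 uint8, red, green, blue); there is no depth.
- calibration(name): a dict with "mtx" (3x3 intrinsics, pixels), "origin" and "rotation" of the camera in the world; the wrist camera has in their place "tool_from_camera" (4x4, takes a point from camera to tool coordinates, whose origin is the TCP and whose axes are the tool frame's). Camera axes: x right, y up, looking along -z (the intrinsics and any distortion apply to the point x, -y, -z); pixel columns grow to the right and rows downward; lengths in m; the calibration is good to about 2 mm. The wrist camera is an equidistant fisheye: a pixel r from the principal point sees the ray r / f radians off the axis. A picture is of the moment at which its call begins: read the wrist's pose just before it. calibration takes no time and is no camera call.
- job.finish_job(): hands the job in, once; it reports no verdict.
The state is a dict: "t": time; "q": joint angles; "dq": joint speeds; "effort": joint torques, N m; "tool_pos": TCP position; "tool_rot": TCP orientation; "contact_force": force on the tool from outside, world axes, zero at the start; "wrist_torque": the same for the moment, N m; "opening": finger opening in m.
Only numpy, scipy, OpenCV 4.12 (cv2) and the standard library are available. Lean on these libraries where they do the work, as an engineer would, in place of code of your own. Each camera call takes 0.05 s, during which the arm holds its last target.

## Working session

There is one attempt and no reset: what is moved stays moved. The work goes in short steps, Python scripts to look and compute and a tool call to move; the robot and the scene stay as the last step left them, time stands still between calls to the robot, and variables do not carry over. Pictures are saved under pics/ and viewed, and the job is handed in when it is done.

Besides the shell and the picture viewer there is one more tool, called after "Call:" as name([rows], argument=value, ...), one row to a line, values as JSON. jog_arm: Moves the arm, as the interface text tells. Its arguments: {"type":"object","properties":{"deltas":{"type":"array","items":{"type":"array"}},"squeeze":{"type":"number"}},"required":["deltas"]}

```bash
ls; mkdir -p pics; python3 - <<'E'
from station import ctrl,get_image,calibration
import cv2,numpy as np
o=ctrl.get_obs();print(o)
for n in("side","top","wrist"):
    cv2.imwrite(f"pics/{n}0.png",get_image(n)[:,:,::-1]);print(n,calibration(n))
E
```

```text
pics
{'t': 0.0, 'q': array([ 1.14701087e+00,  5.33785371e-02,  1.61432015e+00, -2.98310566e-05,
        1.47599885e+00, -1.19017658e-01]), 'dq': array([-2.00446607e-03,  3.14285831e-04,  2.80350812e-04,  3.92059088e-04,
       -9.53452923e-04, -5.79742758e-05]), 'effort': array([ 1.49313892e-04, -3.93689811e+01, -3.70175135e+01, -2.05205361e-04,
        7.26556158e-03, -1.28356137e-05]), 'tool_pos': array([0.18729986, 0.59560913, 0.23003396]), 'tool_rot': array([ 2.53204388,  1.85787145, -0.00285522]), 'contact_force': array([-0.39125579,  0.00477218, -0.13891332]), 'wrist_torque': array([-0.02955243,  0.00596828, -0.00719222]), 'opening': 0.08558402094476059}
side {'mtx': array([[448.92429781,   0.        , 328.25155592],
       [  0.        , 448.92429781, 250.22992211],
       [  0.        ,   0.        ,   1.        ]]), 'origin': array([0.26744301, 0.5179192 , 0.60669663]), 'rotation': array([ 0.34000459, -1.00965964, -2.33018098])}
top {'mtx': array([[624.64902329,   0.        , 331.10991705],
       [  0.        , 624.64902329, 239.89603758],
       [  0.        ,   0.        ,   1.        ]]), 'origin': array([0.4212846 , 0.0773466 , 1.18994306]), 'rotation': array([ 0.13204158, -0.10941241, -1.57201162])}
wrist {'mtx': array([[371.64829954,   0.        , 320.90781402],
       [  0.        , 371.64829954, 237.48123154],
       [  0.        ,   0.        ,   1.        ]]), 'tool_from_camera': array([[ 9.99999920e-01,  3.32639157e-04,  2.21227686e-04,
        -3.34393746e-04],
       [ 3.86071928e-04, -9.47009669e-01, -3.21204822e-01,
        -8.43701191e-02],
       [ 1.02659457e-04,  3.21204882e-01, -9.47009722e-01,
        -1.42506320e-01],
       [ 0.00000000e+00,  0.00000000e+00,  0.00000000e+00,
         1.00000000e+00]])}
```

View pics/side0.png

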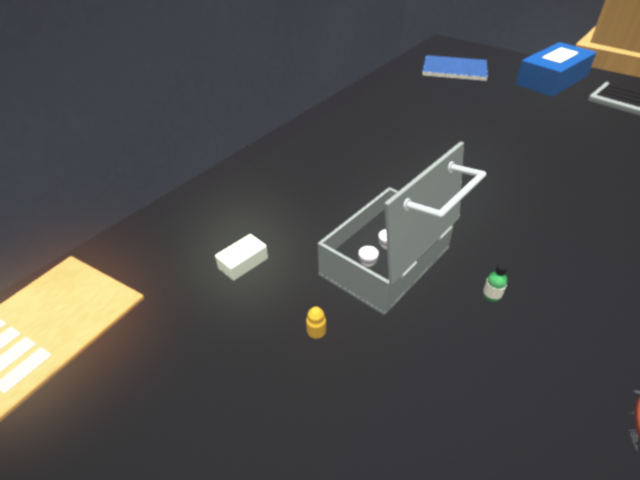

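View pics/top0.png

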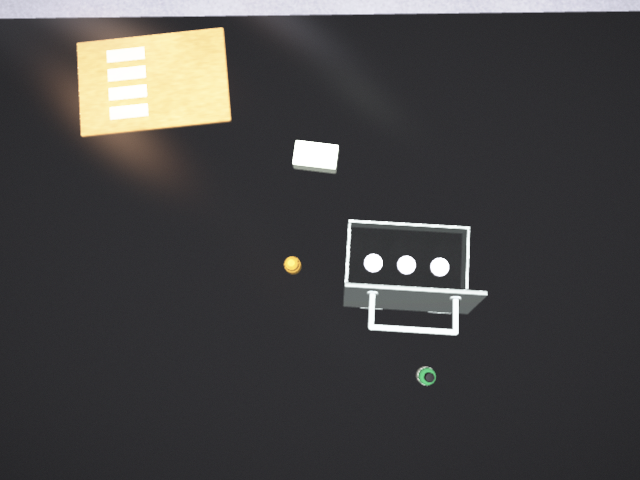

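View pics/wrist0.png

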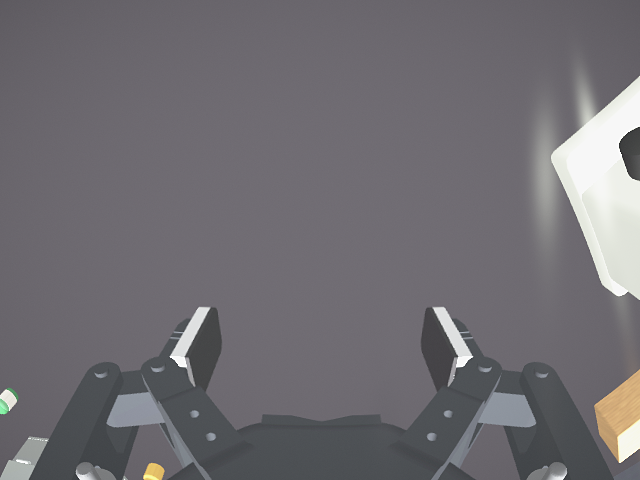

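```bash
cat > h.py <<'E'
from station import ctrl,get_image,calibration
import cv2,numpy as np
from scipy.spatial.transform import Rotation as R
def cam(n):
    c=calibration(n);return c['mtx'],np.array(c['origin']),R.from_rotvec(c['rotation']).as_matrix()
def ray(n,uv):
    K,o,M=cam(n);p=np.linalg.inv(K)@[uv[0],uv[1],1];d=M@np.array([p[0],-p[1],-1]);return o,d/np.linalg.norm(d)
def atz(n,uv,z):
    o,d=ray(n,uv);return o+d*(z-o[2])/d[2]
def tri(uvs):
    A=np.zeros((3,3));b=np.zeros(3);L=[]
    for n,uv in uvs:
        o,d=ray(n,uv);P=np.eye(3)-np.outer(d,d);A+=P;b+=P@o;L.append((o,P))
    x=np.linalg.solve(A,b);return x,[np.linalg.norm(P@(x-o)) for o,P in L]
def proj(n,X):
    K,o,M=cam(n);p=M.T@(np.asarray(X)-o);q=K@np.array([p[0],-p[1],-p[2]]);return q[:2]/q[2]
E
python3 - <<'E'
from h import *
np.set_printoptions(precision=4,suppress=True)
print(cam('top')[2]);print(cam('side')[2])
print(atz('top',(292,265),.05),atz('side',(316,330),.0), atz('top',(426,376),.07),atz('side',(495,296),0))
print(tri([('top',(457,331)),('side',(484,176))]),tri([('top',(371,327)),('side',(441,211))]))
E
```

```text
[[-0.0035  0.9882 -0.1531]
 [-0.9999 -0.0057 -0.014 ]
 [-0.0147  0.153   0.9881]]
[[-0.8044  0.4019 -0.4374]
 [-0.594  -0.5516  0.5856]
 [-0.0059  0.7309  0.6824]]
[0.5516 0.1655 0.05  ] [0.5573 0.1658 0.    ] [ 0.3526 -0.0722  0.07  ] [ 0.3455 -0.0815  0.    ]
(array([ 0.4276, -0.1038,  0.2094]), [np.float64(0.0017636374997241856), np.float64(0.0017636374997242288)]) (array([0.4358, 0.0303, 0.2206]), [np.float64(9.662421220276021e-05), np.float64(9.662421220275605e-05)])
```

```bash
python3 - <<'E'
import cv2
a=cv2.imread('pics/side0.png')[130:350,300:530];cv2.imwrite('pics/s0c.png',cv2.resize(a,None,fx=3.4,fy=2.72*1,interpolation=3)) if 0 else cv2.imwrite('pics/s0c.png',cv2.resize(a,None,fx=2.7,fy=2.7,interpolation=3))
a=cv2.imread('pics/top0.png')[205:400,270:500];cv2.imwrite('pics/t0c.png',cv2.resize(a,None,fx=3,fy=3,interpolation=3))
E
```

```text
(no output)
```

View pics/s0c.png

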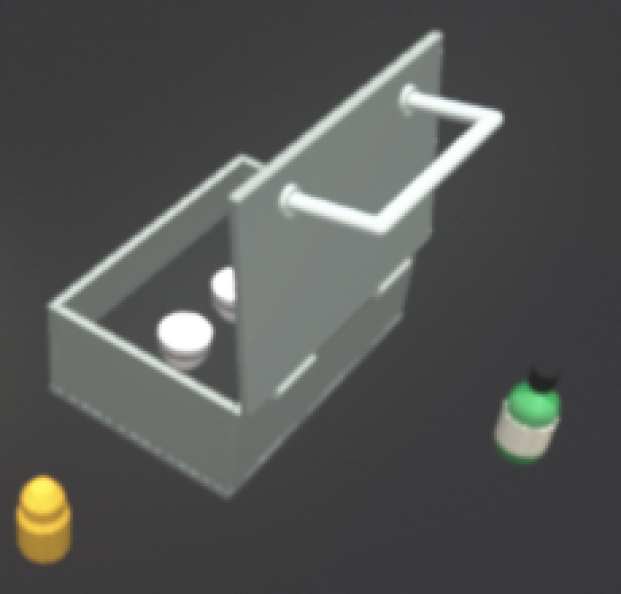

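View pics/t0c.png

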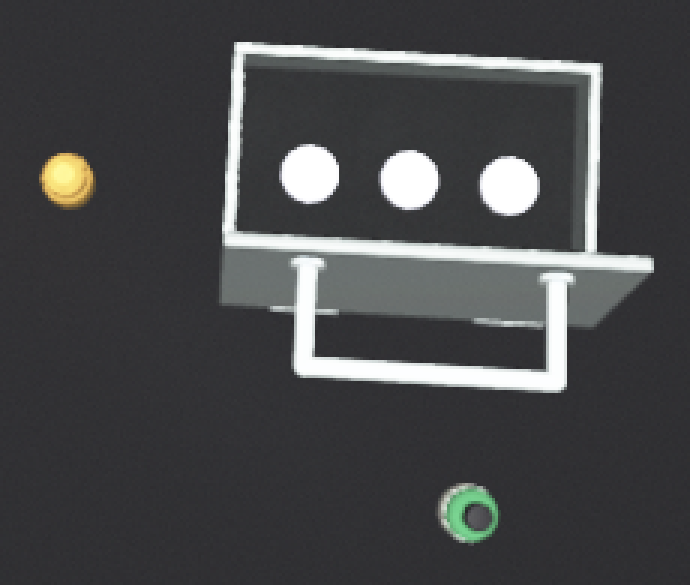

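```bash
cat >> h.py <<'E'
def wproj(X,pos,rot):
    c=calibration('wrist');T=np.eye(4);T[:3,:3]=R.from_rotvec(rot).as_matrix();T[:3,3]=pos
    p=np.linalg.inv(T@c['tool_from_camera'])@np.append(X,1);v=np.array([p[0],-p[1],-p[2]])
    th=np.arctan2(np.hypot(v[0],v[1]),v[2]);r=th/np.hypot(v[0],v[1]);K=c['mtx'];return K[0,0]*v[0]*r+K[0,2],K[1,1]*v[1]*r+K[1,2]
def wray(uv,pos,rot):
    c=calibration('wrist');K=c['mtx'];a=np.array([(uv[0]-K[0,2])/K[0,0],(uv[1]-K[1,2])/K[1,1]]);th=np.linalg.norm(a);s=np.sin(th)/th
    d=np.array([a[0]*s,-a[1]*s,-np.cos(th)]);M=R.from_rotvec(rot).as_matrix();C=np.array(c['tool_from_camera'])
    return pos+M@C[:3,3],M@C[:3,:3]@d
E
python3 - <<'E'
from h import *
np.set_printoptions(precision=4,suppress=True)
o=ctrl.get_obs();print(R.from_rotvec(o['tool_rot']).as_matrix())
for uv in[(8,400),(152,470)]:
    p,d=wray(uv,o['tool_pos'],o['tool_rot']);print(p+d*(.03-p[2])/d[2])
for n in('top','side'):print(n,proj(n,[0,0,.1]),proj(n,o['tool_pos']))
print(wproj([.3526,-.075,.03],o['tool_pos'],o['tool_rot']))
E
```

```text
[[ 0.3001  0.9539 -0.0007]
 [ 0.9539 -0.3001 -0.0015]
 [-0.0016 -0.0002 -1.    ]]
[ 0.3457 -0.0572  0.03  ]
[0.526  0.1905 0.03  ]
top [389.6754 599.7309] [-10.8192 498.635 ]
side [771.8516 412.3738] [ 380.2398 1142.2731]
(np.float64(5.697235095961446), np.float64(403.0901649901954))
```

```bash
cat >> h.py <<'E'
def lidpt(l,p):
    x,y,yaw,th=p;l=np.asarray(l,float)
    c=np.array([.075+l[0]*np.cos(th)+l[2]*np.sin(th),l[1],.0805-l[0]*np.sin(th)+l[2]*np.cos(th)])
    return casept(c,p)
def casept(c,p):
    x,y,yaw=p[:3];return np.array([x+c[0]*np.cos(yaw)-c[1]*np.sin(yaw),y+c[0]*np.sin(yaw)+c[1]*np.cos(yaw),c[2]])
E
python3 - <<'E'
from h import *
from scipy.optimize import least_squares
np.set_printoptions(precision=4,suppress=True)
h=.11
obs=[('side','l',(-.15,h,.004),(461.5,143.3)),('side','l',(-.15,-h,.004),(387.3,203.5)),
('side','l',(-.125,-.065,.063),(440.7,213.3)),('side','l',(-.125,.065,.063),(484.1,173.8)),
('side','c',(-.075,-h,.08),(319.3,243)),('side','c',(-.075,h,.08),(390,188.1)),('side','c',(.075,-h,0),(384.4,313)),('side','c',(-.075,-h,0),(318.5,274.4)),('side','c',(.075,h,0),(448.9,247.8)),
('top','c',(-.075,-h,.08),(348.8,220)),('top','c',(-.075,h,.08),(470,227)),('top','l',(-.15,-h,.004),(345,285)),('top','l',(-.15,h,.004),(487.7,293)),
('top','l',(-.125,-.065,.063),(371,327.7)),('top','l',(-.125,.065,.063),(456.7,332.2))]
def res(p,s=None):
    r=[]
    for n,k,c,uv in obs:
        r.append(proj(n,lidpt(c,p) if k=='l' else casept(c,p))-uv)
    return np.array(r)
f=least_squares(lambda p:res(p).ravel(),[.5,-.03,3.1,1.5],x_scale=[.1,.1,.1,.1],loss='soft_l1')
p=f.x;print(p)
for o,r in zip(obs,res(p)):print(o[:3],r)
np.save('p.npy',p)
print('bar',lidpt((-.125,0,.063),p),'edge',lidpt((-.15,0,.004),p),'hinge',lidpt((0,0,0),p))
print('bottle',tri([('top',(428,376)),('side',(498,270))]))
E
```

```text
[ 0.548  -0.0434  3.0779  1.4086]
('side', 'l', (-0.15, 0.11, 0.004)) [ 1.0705 -1.8027]
('side', 'l', (-0.15, -0.11, 0.004)) [-0.5501 -0.0609]
('side', 'l', (-0.125, -0.065, 0.063)) [0.3485 1.0224]
('side', 'l', (-0.125, 0.065, 0.063)) [-1.0306  0.4844]
('side', 'c', (-0.075, -0.11, 0.08)) [-0.9474  0.159 ]
('side', 'c', (-0.075, 0.11, 0.08)) [-0.2378 -1.0995]
('side', 'c', (0.075, -0.11, 0)) [1.0309 2.3653]
('side', 'c', (-0.075, -0.11, 0)) [0.7489 0.4772]
('side', 'c', (0.075, 0.11, 0)) [0.044 0.447]
('top', 'c', (-0.075, -0.11, 0.08)) [-0.3286 -0.2179]
('top', 'c', (-0.075, 0.11, 0.08)) [ 0.6626 -0.3148]
('top', 'l', (-0.15, -0.11, 0.004)) [-0.0037 -0.3891]
('top', 'l', (-0.15, 0.11, 0.004)) [0.824  0.0739]
('top', 'l', (-0.125, -0.065, 0.063)) [ 0.7039 -0.4023]
('top', 'l', (-0.125, 0.065, 0.063)) [-0.6778  0.2011]
bar [ 0.4312 -0.036   0.214 ] edge [ 0.4934 -0.04    0.2292] hinge [ 0.4731 -0.0387  0.0805]
bottle (array([ 0.3535, -0.076 ,  0.0653]), [np.float64(0.0012462848958800594), np.float64(0.00124628489588008)])
```

```bash
cat >> h.py <<'E'
P=np.load('p.npy') if __import__('os').path.exists('p.npy') else None
def frame():
    yaw=P[2];u=-np.array([np.cos(yaw),np.sin(yaw),0]);v=np.cross([0,0,1],u);H=casept((.075,0,.0805),P);return u,v,H
def rot(phi):
    u,v,H=frame();f=np.radians(phi);z=-np.sin(f)*u-np.cos(f)*np.array([0,0,1]);return np.column_stack([v,np.cross(z,v),z])
def bar(th): return .125*np.array([np.cos(th),np.sin(th)])+.063*np.array([-np.sin(th),np.cos(th)])
def edge(th): return .150*np.array([np.cos(th),np.sin(th)])+.008*np.array([-np.sin(th),np.cos(th)])
def dn(phi):
    f=np.radians(phi);return np.array([-np.sin(f),-np.cos(f)]),np.array([-np.cos(f),np.sin(f)])
def support(th,phi=40,sb=.028,off=.016):
    d,n=dn(phi);return bar(th)-off*n+sb*d
def gapmid(th,phi,sb=.028,back=0):
    d,_=dn(phi);c=.125*np.array([np.cos(th),np.sin(th)])+.033*np.array([-np.sin(th),np.cos(th)]);return c+(sb-back)*d
def W(q,lat=0):
    u,v,H=frame();return H+u*q[0]+v*lat+np.array([0,0,q[1]])
def local(pos):
    u,v,H=frame();e=pos-H;return np.array([e@u,e@v,e[2]])
def delta(pos,Rm,o=None):
    o=o or ctrl.get_obs();R0=R.from_rotvec(o['tool_rot']);return np.degrees((R0.inv()*R.from_matrix(Rm)).as_rotvec()),R0.as_matrix().T@(pos-o['tool_pos'])
E
python3 - <<'E'
from h import *
np.set_printoptions(precision=4,suppress=True)
A=W(gapmid(1.41,20,back=.09));B=W(gapmid(1.41,20))
print('pre',A,'in',B)
print(delta(np.array([.19,.5,.36]),rot(0)));print(delta(A+[-0.0,0,.06],rot(20)))
E
```

```text
pre [ 0.4817 -0.0392  0.2674] in [ 0.451  -0.0373  0.1829]
(array([ -0.0224,   0.0894, -13.8179]), array([-0.0907,  0.0312, -0.1295]))
(array([ 19.8802,  -2.3232, -13.6925]), array([-0.5175,  0.4714, -0.0964]))
```

Call:
jog_arm([
  [[0, 0, -4], [0, 0, -0.04], 0],
  [[0, 0, -7], [-0.02, 0.02, -0.08], 0],
  [[0, 0, -10], [-0.05, 0.05, -0.1], 0],
  [[5, 0, -13.7], [-0.5175, 0.471, -0.12], 0],
  [[8, 0, -13.7], [-0.5175, 0.471, -0.12], 0],
  [[10, -1, -13.7], [-0.5175, 0.471, -0.12], 0],
  [[12, -1.5, -13.7], [-0.5175, 0.471, -0.12], 0],
  [[15, -2, -13.7], [-0.5175, 0.471, -0.12], 0],
  [[20, -2.3, -13.7], [-0.5175, 0.471, -0.12], 0],
  [[20, -2.3, -13.7], [-0.5175, 0.471, -0.12], 0],
  [[20, -2.3, -13.7], [-0.5175, 0.471, -0.12], 0],
  [[20, -2.3, -13.7], [-0.5175, 0.471, -0.12], 0],
], squeeze=20)

```text
t: 1.15
tool_pos: [0.3719, 0.1997, 0.3403]
tool_rot: [-2.089, -1.96, 0.345]
contact_force: [1.0, 1.5, -0.1]
opening: -0.0002
```

```bash
python3 - <<'E'
from h import *
np.set_printoptions(precision=4,suppress=True)
print(ctrl.get_obs()['q'],ctrl.get_obs()['tool_pos'])
A=W(gapmid(1.41,20,back=.09))
print(delta(A+[0,0,.03],rot(20)))
E
```

```text
[ 0.2442 -0.2734  1.7628  0.1163  1.9849 -1.234 ] [0.3719 0.1997 0.3403]
(array([-0.115 , -0.1205,  0.0204]), array([-0.2315,  0.1319, -0.0032]))
```

Call:
jog_arm([
  [[0, 0, 0], [-0.232, 0.132, -0.003], 0],
  [[0, 0, 0], [-0.232, 0.132, -0.003], 0],
  [[0, 0, 0], [-0.232, 0.132, -0.003], 0],
  [[0, 0, 0], [-0.232, 0.132, -0.003], 0],
  [[0, 0, 0], [-0.232, 0.132, -0.003], 0],
  [[0, 0, 0], [-0.232, 0.132, -0.003], 0],
  [[0, 0, 0], [-0.232, 0.132, -0.003], 0],
  [[0, 0, 0], [-0.232, 0.132, -0.003], 0],
  [[0, 0, 0], [-0.232, 0.132, -0.003], 0],
])

```text
t: 1.9
tool_pos: [0.4813, -0.0377, 0.297]
tool_rot: [-2.088, -1.958, 0.345]
contact_force: [-0.2, 0.2, -0.6]
opening: 0.0
```

```bash
python3 - <<'E'
from h import *
np.set_printoptions(precision=4,suppress=True)
o=ctrl.get_obs();print(o['q'],o['tool_pos'],o['contact_force'])
print(delta(W(gapmid(1.41,20)),rot(20)))
for n in("side","wrist","top"):
    cv2.imwrite(f"pics/{n}1.png",get_image(n)[:,:,::-1])
for l in[(-.15,.11,.008),(-.15,-.11,.008),(-.125,.065,.063),(-.125,-.065,.063)]:print(wproj(lidpt(l,P),o['tool_pos'],o['tool_rot']))
E
```

```text
[-0.2059 -0.0803  1.6641 -0.0483  1.9068 -1.72  ] [ 0.4813 -0.0377  0.297 ] [-0.1742  0.1672 -0.646 ]
(array([-0.1789, -0.1902, -0.0201]), array([-0.0018,  0.011 ,  0.1176]))
(np.float64(153.52971990469652), np.float64(303.96184322253674))
(np.float64(483.52522287844687), np.float64(303.4649946463703))
(np.float64(222.28353675948244), np.float64(217.36488625431093))
(np.float64(414.2369553615282), np.float64(217.00654749874073))
```

View pics/wrist1.png

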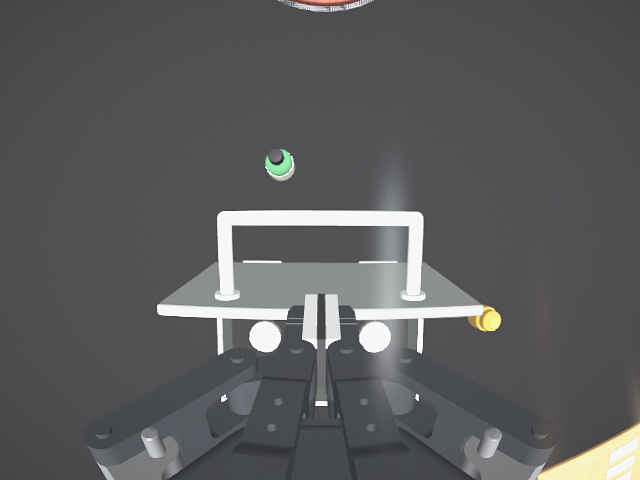

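View pics/side1.png

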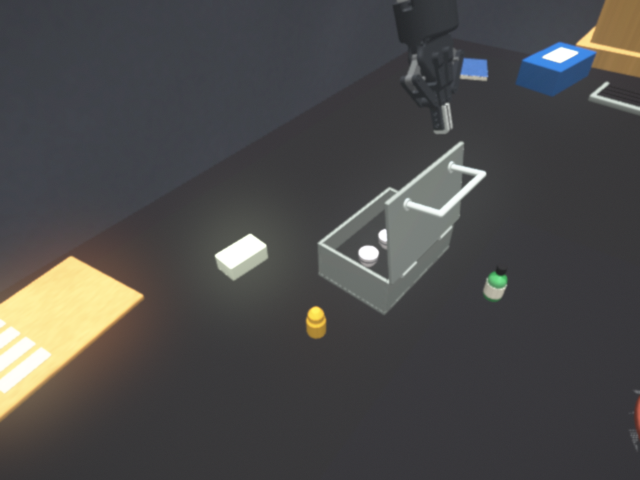

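Call:
jog_arm([
  [[0, 0, 0], [-0.001, 0.011, 0.015], 0],
  [[0, 0, 0], [-0.002, 0.011, 0.035], 0],
  [[0, 0, 0], [-0.002, 0.011, 0.055], 0],
  [[0, 0, 0], [-0.002, 0.011, 0.075], 0],
  [[0, 0, 0], [-0.002, 0.011, 0.095], 0],
  [[0, 0, 0], [-0.002, 0.011, 0.11], 0],
  [[0, 0, 0], [-0.002, 0.011, 0.1175], 0],
  [[0, 0, 0], [-0.002, 0.011, 0.1175], 0],
])

```text
t: 2.72
tool_pos: [0.45, -0.0365, 0.1822]
tool_rot: [-2.086, -1.96, 0.347]
contact_force: [0.7, -0.3, 0.0]
opening: 0.0003
```

```bash
python3 - <<'E'
from h import *
np.set_printoptions(precision=4,suppress=True)
o=ctrl.get_obs();print(o['q'],o['tool_pos'],o['contact_force'],local(o['tool_pos']),gapmid(1.41,20))
for n in("side","wrist"):
    cv2.imwrite(f"pics/{n}2.png",get_image(n)[:,:,::-1])
for phi,f in[(30,lambda:gapmid(1.41,30)),(40,lambda:support(1.25,40)),(40,lambda:support(1.1,40))]:
    print(delta(W(f()),rot(phi)))
E
```

```text
[-0.2146 -0.0804  1.8575 -0.0505  1.7141 -1.7218] [ 0.45   -0.0365  0.1822] [ 0.6678 -0.3329  0.0183] [-0.0232  0.0007  0.1017] [-0.0221  0.1024]
(array([ 9.9938, -0.0848,  0.0881]), array([-0.0002, -0.0051,  0.0013]))
(array([19.9938, -0.0771,  0.0955]), array([-0.0002, -0.0055, -0.0011]))
(array([19.9938, -0.0771,  0.0955]), array([-0.0002,  0.0137, -0.0096]))
```

View pics/wrist2.png

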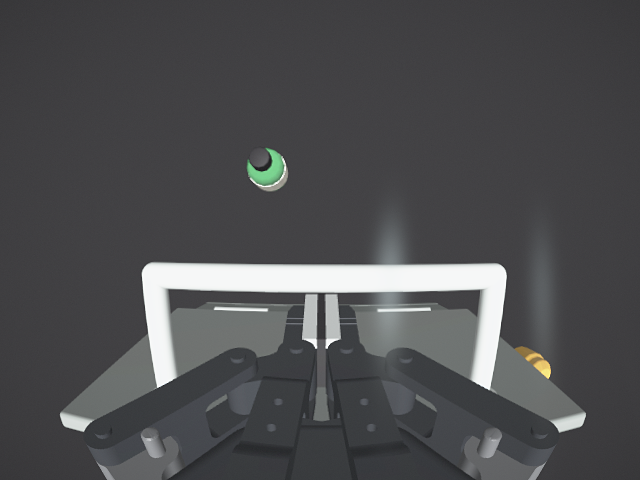

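View pics/side2.png

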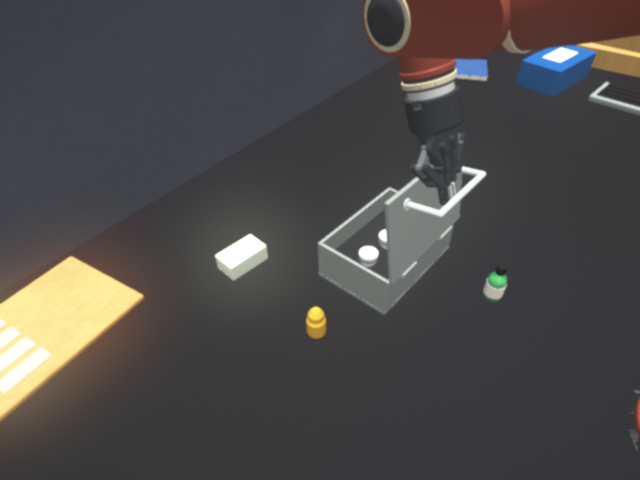

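Call:
jog_arm([
  [[4, 0, 0], [0, -0.002, 0.001], 0],
  [[8, 0, 0], [0, -0.004, 0.001], 0],
  [[12, 0, 0], [0, -0.006, 0.001], 0],
  [[15, 0, 0], [0, -0.006, 0.001], 0],
  [[18, 0, 0], [0, -0.006, 0], 0],
  [[20, 0, 0], [0, -0.006, -0.001], 0],
  [[20, 0, 0], [0, -0.006, -0.001], 0],
])

```text
t: 3.4
tool_pos: [0.4494, -0.0375, 0.1905]
tool_rot: [-1.867, -1.753, 0.634]
contact_force: [1.8, 1.6, 9.0]
opening: 0.0
```

```bash
python3 - <<'E'
from h import *
np.set_printoptions(precision=4,suppress=True)
o=ctrl.get_obs();print(o['q'],o['tool_pos'],o['contact_force'],local(o['tool_pos']),gapmid(1.41,20))
for n in("side","wrist"):
    cv2.imwrite(f"pics/{n}3.png",get_image(n)[:,:,::-1])
for t in np.arange(1.25,-.01,-.05):
    a,b=delta(W(support(t,40)),rot(40));print(round(t,2),a,b)
E
```

```text
[-0.1961  0.1487  1.6915 -0.0917  1.9909 -1.7111] [ 0.4494 -0.0375  0.1905] [1.8135 1.6327 8.9863] [-0.0238 -0.0003  0.11  ] [-0.0221  0.1024]
1.25 [ 0.2844 -0.0451  0.0499] [0.0003 0.0003 0.0039]
1.2 [ 0.2844 -0.0451  0.0499] [ 0.0003  0.0051 -0.0012]
1.15 [ 0.2844 -0.0451  0.0499] [ 0.0003  0.0102 -0.0061]
1.1 [ 0.2844 -0.0451  0.0499] [ 0.0003  0.0155 -0.0107]
1.05 [ 0.2844 -0.0451  0.0499] [ 0.0003  0.021  -0.015 ]
1.0 [ 0.2844 -0.0451  0.0499] [ 0.0003  0.0267 -0.019 ]
0.95 [ 0.2844 -0.0451  0.0499] [ 0.0003  0.0326 -0.0227]
0.9 [ 0.2844 -0.0451  0.0499] [ 0.0003  0.0387 -0.0262]
0.85 [ 0.2844 -0.0451  0.0499] [ 0.0003  0.045  -0.0293]
0.8 [ 0.2844 -0.0451  0.0499] [ 0.0003  0.0514 -0.0321]
0.75 [ 0.2844 -0.0451  0.0499] [ 0.0003  0.0579 -0.0346]
0.7 [ 0.2844 -0.0451  0.0499] [ 0.0003  0.0646 -0.0368]
0.65 [ 0.2844 -0.0451  0.0499] [ 0.0003  0.0713 -0.0386]
0.6 [ 0.2844 -0.0451  0.0499] [ 0.0003  0.0782 -0.0401]
0.55 [ 0.2844 -0.0451  0.0499] [ 0.0003  0.0851 -0.0413]
0.5 [ 0.2844 -0.0451  0.0499] [ 0.0003  0.092  -0.0421]
0.45 [ 0.2844 -0.0451  0.0499] [ 0.0003  0.099  -0.0425]
0.4 [ 0.2844 -0.0451  0.0499] [ 0.0003  0.106  -0.0426]
0.35 [ 0.2844 -0.0451  0.0499] [ 0.0003  0.113  -0.0424]
0.3 [ 0.2844 -0.0451  0.0499] [ 0.0002  0.12   -0.0418]
0.25 [ 0.2844 -0.0451  0.0499] [ 0.0002  0.1269 -0.0408]
0.2 [ 0.2844 -0.0451  0.0499] [ 0.0002  0.1338 -0.0395]
0.15 [ 0.2844 -0.0451  0.0499] [ 0.0002  0.1406 -0.0379]
0.1 [ 0.2844 -0.0451  0.0499] [ 0.0002  0.1473 -0.0359]
0.05 [ 0.2844 -0.0451  0.0499] [ 0.0002  0.1539 -0.0336]
-0.0 [ 0.2844 -0.0451  0.0499] [ 0.0002  0.1604 -0.031 ]
```

View pics/wrist3.png

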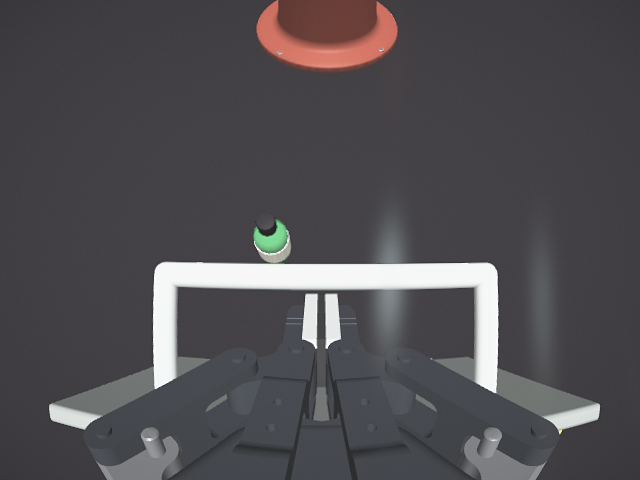

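View pics/side3.png

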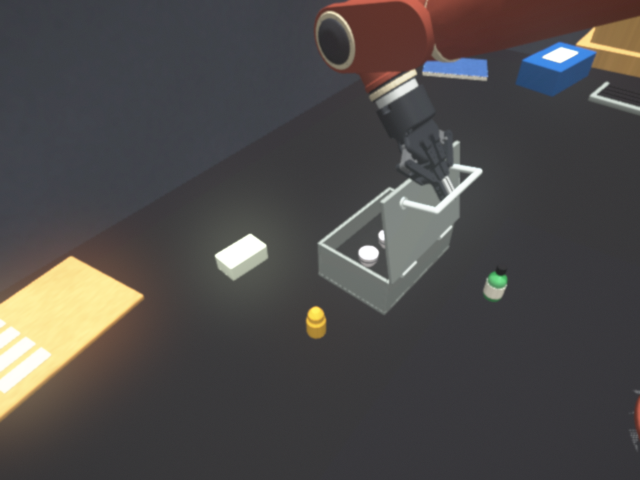

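Call:
jog_arm([
  [[0, 0, 0], [0, 0, -0.004], 0],
  [[0, 0, 0], [0, 0, -0.008], 0],
  [[0, 0, 0], [0, 0, -0.008], 0],
])

```text
t: 3.75
tool_pos: [0.4525, -0.0376, 0.1939]
tool_rot: [-1.866, -1.752, 0.635]
contact_force: [-0.8, 0.0, 0.1]
opening: 0.0
```

```bash
python3 - <<'E'
from h import *
from scipy.optimize import least_squares
np.set_printoptions(precision=4,suppress=True)
o=ctrl.get_obs();print(o['tool_pos'],o['contact_force'],local(o['tool_pos']))
a=get_image('wrist')[:,:,::-1];cv2.imwrite("pics/wrist4.png",a);cv2.imwrite("pics/side4.png",get_image('side')[:,:,::-1])
for t in (1.41,1.35,1.3,1.25,1.2):
    p=P.copy();p[3]=t
    print(t,[np.round(wproj(lidpt(l,p),o['tool_pos'],o['tool_rot'])) for l in[(-.125,.065,.063),(-.125,-.065,.063),(-.15,.11,.008),(-.15,-.11,.008)]])
E
```

```text
[ 0.4525 -0.0376  0.1939] [-0.8075  0.0398  0.1   ] [-0.0207 -0.0002  0.1134]
1.41 [array([169., 253.]), array([473., 253.]), array([ 48., 375.]), array([594., 375.])]
1.35 [array([165., 270.]), array([477., 270.]), array([ 49., 397.]), array([594., 396.])]
1.3 [array([162., 285.]), array([481., 285.]), array([ 50., 414.]), array([592., 413.])]
1.25 [array([159., 301.]), array([484., 301.]), array([ 53., 430.]), array([589., 430.])]
1.2 [array([156., 317.]), array([486., 317.]), array([ 56., 446.]), array([586., 446.])]
```

View pics/wrist4.png

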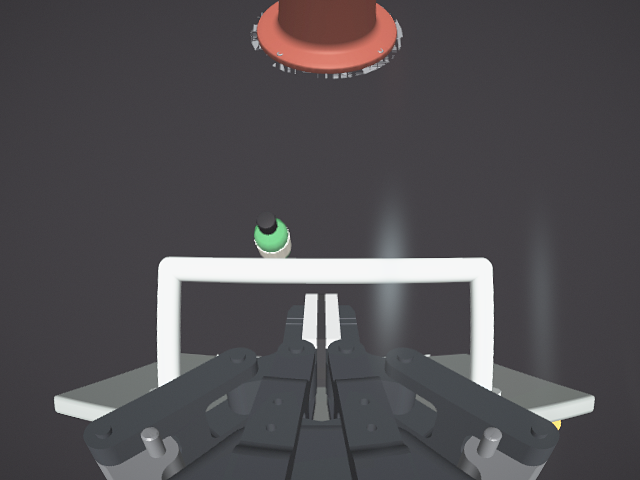

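View pics/side4.png

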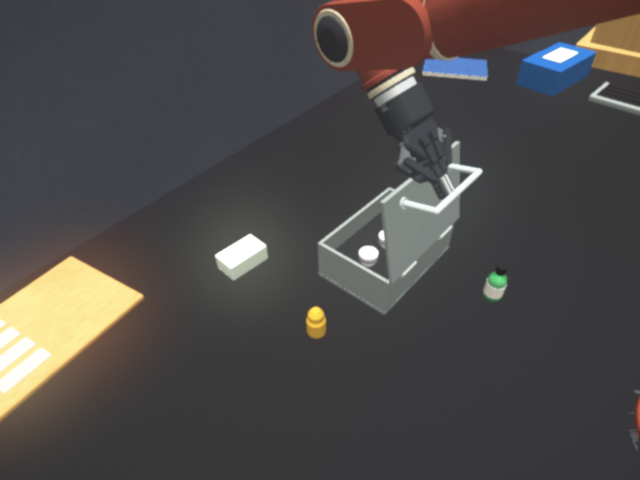

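```bash
python3 - <<'E'
from h import *
np.set_printoptions(precision=4,suppress=True)
for t in np.arange(1.25,.79,-.05):
    a,b=delta(W(support(t,40,sb=.018)),rot(40));print(round(t,2),a,b)
E
```

```text
1.25 [-0.0491 -0.0908  0.0824] [ 0.0001  0.0001 -0.0028]
1.2 [-0.0491 -0.0908  0.0824] [ 0.0001  0.0049 -0.008 ]
1.15 [-0.0491 -0.0908  0.0824] [ 0.0001  0.0099 -0.0128]
1.1 [-0.0491 -0.0908  0.0824] [ 0.0001  0.0152 -0.0174]
1.05 [-0.0491 -0.0908  0.0824] [ 0.0001  0.0207 -0.0218]
1.0 [-0.0491 -0.0908  0.0824] [ 0.0001  0.0264 -0.0259]
0.95 [-0.0491 -0.0908  0.0824] [ 0.0001  0.0323 -0.0296]
0.9 [-0.0491 -0.0908  0.0824] [ 0.0001  0.0384 -0.0331]
0.85 [-0.0491 -0.0908  0.0824] [ 0.0001  0.0446 -0.0363]
0.8 [-0.0491 -0.0908  0.0824] [ 0.0001  0.051  -0.0391]
```

Call:
jog_arm([
  [[0, 0, 0], [0, 0, -0.003], 0],
  [[0, 0, 0], [0, 0.0025, -0.0055], 0],
  [[0, 0, 0], [0, 0.005, -0.008], 0],
  [[0, 0, 0], [0, 0.0075, -0.0105], 0],
  [[0, 0, 0], [0, 0.01, -0.013], 0],
  [[0, 0, 0], [0, 0.0125, -0.015], 0],
  [[0, 0, 0], [0, 0.015, -0.0175], 0],
  [[0, 0, 0], [0, 0.015, -0.0175], 0],
])

```text
t: 4.52
tool_pos: [0.4746, -0.0389, 0.1963]
tool_rot: [-1.864, -1.751, 0.636]
contact_force: [-0.6, -0.7, -0.1]
opening: 0.0002
```

```bash
cat > look.py <<'E'
import sys
from h import *
np.set_printoptions(precision=4,suppress=True)
k=sys.argv[1]
o=ctrl.get_obs();print(o['t'],o['tool_pos'],o['contact_force'],local(o['tool_pos']))
a=get_image('wrist')[:,:,::-1];cv2.imwrite(f"pics/wrist{k}.png",a);cv2.imwrite(f"pics/side{k}.png",get_image('side')[:,:,::-1])
for t in map(float,sys.argv[2].split(',')):
    p=P.copy();p[3]=t
    print(t,[np.round(wproj(lidpt(l,p),o['tool_pos'],o['tool_rot'])) for l in[(-.125,.065,.063),(-.125,-.065,.063),(-.15,.11,.008)]])
for t in eval(sys.argv[3]):
    a,b=delta(W(support(t,40,sb=.018)),rot(40));print(round(t,2),a,b)
E
python3 look.py 5 1.3,1.2,1.1,1.0 'np.arange(1.1,.59,-.05)'
```

```text
4.5167 [ 0.4746 -0.0389  0.1963] [-0.6474 -0.7085 -0.1005] [ 0.0014 -0.0002  0.1158]
1.3 [array([171., 236.]), array([472., 236.]), array([ 56., 362.])]
1.2 [array([164., 266.]), array([478., 266.]), array([ 60., 396.])]
1.1 [array([160., 298.]), array([482., 298.]), array([ 66., 427.])]
1.0 [array([157., 333.]), array([485., 333.]), array([ 75., 454.])]
1.1 [-0.0887 -0.0901  0.0849] [ 0.0001  0.0002 -0.0003]
1.05 [-0.0887 -0.0901  0.0849] [ 0.0001  0.0056 -0.0046]
1.0 [-0.0887 -0.0901  0.0849] [ 0.0001  0.0113 -0.0087]
0.95 [-0.0887 -0.0901  0.0849] [ 0.0001  0.0172 -0.0125]
0.9 [-0.0887 -0.0901  0.0849] [ 0.0001  0.0233 -0.0159]
0.85 [-0.0887 -0.0901  0.0849] [ 0.0001  0.0295 -0.0191]
0.8 [-0.0887 -0.0901  0.0849] [ 0.0001  0.0359 -0.022 ]
0.75 [-0.0887 -0.0901  0.0849] [ 0.0001  0.0424 -0.0245]
0.7 [-0.0887 -0.0901  0.0849] [ 0.0001  0.0491 -0.0267]
0.65 [-0.0887 -0.0901  0.0849] [ 0.0001  0.0558 -0.0286]
0.6 [-0.0887 -0.0901  0.0849] [ 0.0001  0.0626 -0.0301]
```

View pics/wrist5.png

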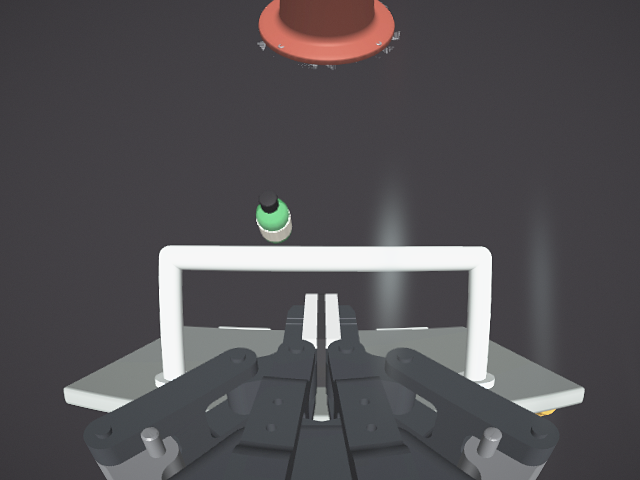

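View pics/side5.png

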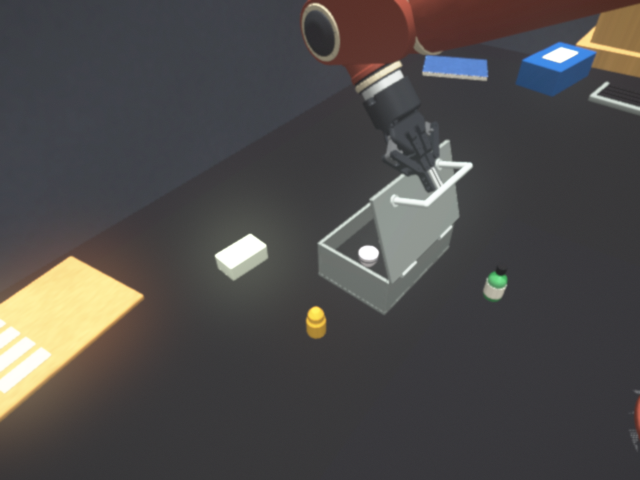

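Call:
jog_arm([
  [[0, 0, 0], [0, 0.003, -0.0025], 0],
  [[0, 0, 0], [0, 0.0055, -0.0045], 0],
  [[0, 0, 0], [0, 0.0085, -0.0065], 0],
  [[0, 0, 0], [0, 0.0115, -0.0085], 0],
  [[0, 0, 0], [0, 0.0115, -0.0085], 0],
])

```text
t: 5.03
tool_pos: [0.4887, -0.0398, 0.1953]
tool_rot: [-1.864, -1.751, 0.636]
contact_force: [0.8, -0.3, -0.5]
opening: 0.0003
```

```bash
python3 look.py 6 1.2,1.1,1.0,.9 'np.arange(1.,.39,-.05)'
```

```text
5.0333 [ 0.4887 -0.0398  0.1953] [ 0.7904 -0.2962 -0.5313] [ 0.0157 -0.0002  0.1148]
1.2 [array([168., 233.]), array([474., 233.]), array([ 60., 363.])]
1.1 [array([163., 264.]), array([479., 264.]), array([ 66., 396.])]
1.0 [array([160., 297.]), array([483., 297.]), array([ 74., 424.])]
0.9 [array([159., 332.]), array([484., 332.]), array([ 83., 449.])]
1.0 [-0.0973 -0.0909  0.0839] [ 0.0001 -0.0002 -0.0002]
0.95 [-0.0973 -0.0909  0.0839] [ 0.0001  0.0057 -0.004 ]
0.9 [-0.0973 -0.0909  0.0839] [ 0.0001  0.0118 -0.0075]
0.85 [-0.0973 -0.0909  0.0839] [ 0.0001  0.018  -0.0107]
0.8 [-0.0973 -0.0909  0.0839] [ 0.0001  0.0244 -0.0135]
0.75 [-0.0973 -0.0909  0.0839] [ 0.0001  0.0309 -0.0161]
0.7 [-0.0973 -0.0909  0.0839] [ 0.0001  0.0376 -0.0183]
0.65 [-0.0973 -0.0909  0.0839] [ 0.0001  0.0443 -0.0201]
0.6 [-0.0973 -0.0909  0.0839] [ 0.0001  0.0511 -0.0217]
0.55 [-0.0973 -0.0909  0.0839] [ 0.0001  0.058  -0.0229]
0.5 [-0.0973 -0.0909  0.0839] [ 0.0001  0.065  -0.0237]
0.45 [-0.0973 -0.0909  0.0839] [ 0.0001  0.072  -0.0242]
0.4 [-0.0973 -0.0909  0.0839] [ 0.0001  0.079  -0.0243]
```

View pics/wrist6.png

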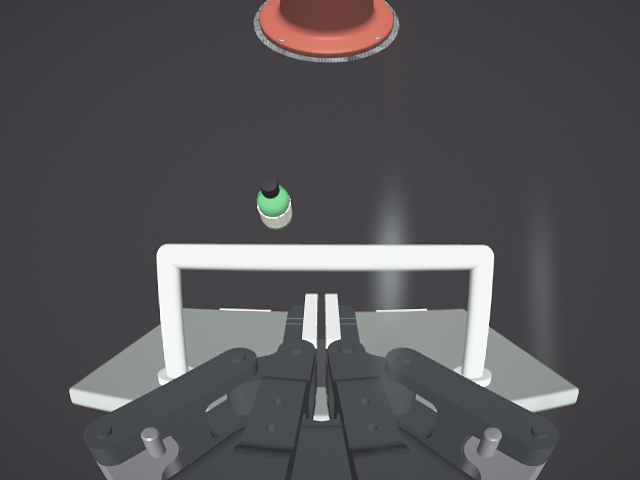

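Call:
jog_arm([
  [[0, 0, 0], [0, 0.003, -0.002], 0],
  [[0, 0, 0], [0, 0.006, -0.004], 0],
  [[0, 0, 0], [0, 0.0085, -0.0055], 0],
  [[0, 0, 0], [0, 0.0085, -0.0055], 0],
  [[0, 0, 0], [0, 0.0085, -0.0055], 0],
  [[0, 0, 0], [0, 0.0085, -0.0055], 0],
])

```text
t: 5.63
tool_pos: [0.4984, -0.0404, 0.1941]
tool_rot: [-1.864, -1.751, 0.636]
contact_force: [2.2, -0.3, -1.2]
opening: -0.0
```

```bash
python3 look.py 7 1.1,1.0,.9,.8 'np.arange(.95,.39,-.05)'
```

```text
5.6333 [ 0.4984 -0.0404  0.1941] [ 2.1693 -0.2854 -1.1843] [ 0.0253 -0.0001  0.1136]
1.1 [array([165., 241.]), array([477., 241.]), array([ 65., 374.])]
1.0 [array([161., 274.]), array([481., 274.]), array([ 72., 404.])]
0.9 [array([159., 308.]), array([483., 308.]), array([ 82., 429.])]
0.8 [array([160., 342.]), array([482., 342.]), array([ 92., 451.])]
0.95 [-0.0714 -0.0905  0.0868] [ 0.0001 -0.0027  0.0014]
0.9 [-0.0714 -0.0905  0.0868] [ 0.0001  0.0034 -0.0021]
0.85 [-0.0714 -0.0905  0.0868] [ 0.0001  0.0096 -0.0052]
0.8 [-0.0714 -0.0905  0.0868] [ 0.0001  0.016  -0.0081]
0.75 [-0.0714 -0.0905  0.0868] [ 0.0001  0.0225 -0.0106]
0.7 [-0.0714 -0.0905  0.0868] [ 0.0001  0.0291 -0.0128]
0.65 [-0.0714 -0.0905  0.0868] [ 0.0001  0.0359 -0.0147]
0.6 [-0.0714 -0.0905  0.0868] [ 0.0001  0.0427 -0.0162]
0.55 [-0.0714 -0.0905  0.0868] [ 0.0001  0.0496 -0.0174]
0.5 [-0.0714 -0.0905  0.0868] [ 0.      0.0566 -0.0183]
0.45 [-0.0714 -0.0905  0.0868] [ 0.      0.0635 -0.0188]
0.4 [-0.0714 -0.0905  0.0868] [ 0.      0.0705 -0.0189]
```

View pics/wrist7.png

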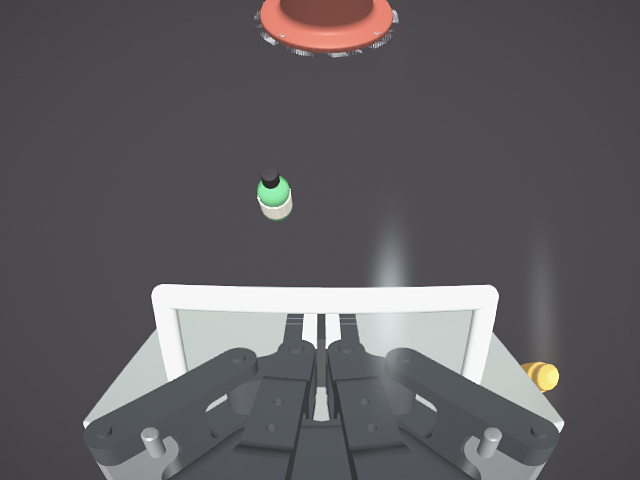

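Call:
jog_arm([
  [[0, 0, 0], [0, 0.0034, -0.002], 0],
  [[0, 0, 0], [0, 0.0065, -0.0037], 0],
  [[0, 0, 0], [0, 0.0096, -0.0052], 0],
  [[0, 0, 0], [0, 0.0128, -0.0067], 0],
  [[0, 0, 0], [0, 0.016, -0.008], 0],
  [[0, 0, 0], [0, 0.0192, -0.0094], 0],
  [[0, 0, 0], [0, 0.0225, -0.0106], 0],
  [[0, 0, 0], [0, 0.0258, -0.0117], 0],
  [[0, 0, 0], [0, 0.0291, -0.0128], 0],
  [[0, 0, 0], [0, 0.0325, -0.0138], 0],
  [[0, 0, 0], [0, 0.0359, -0.0147], 0],
  [[0, 0, 0], [0, 0.0359, -0.0147], 0],
])

```text
t: 6.73
tool_pos: [0.5356, -0.0428, 0.182]
tool_rot: [-1.864, -1.751, 0.636]
contact_force: [0.6, -0.4, -2.9]
opening: 0.0
```

```bash
python3 look.py 8 .8,.7,.6,.5 'np.arange(.65,-.01,-.05)'
```

```text
6.7333 [ 0.5356 -0.0428  0.182 ] [ 0.6342 -0.3778 -2.8749] [ 0.0626 -0.0001  0.1015]
0.8 [array([158., 245.]), array([484., 245.]), array([ 80., 376.])]
0.7 [array([159., 280.]), array([483., 280.]), array([ 91., 399.])]
0.6 [array([161., 314.]), array([481., 314.]), array([103., 417.])]
0.5 [array([166., 344.]), array([476., 344.]), array([114., 431.])]
0.65 [-0.0543 -0.0898  0.0888] [ 0.0001 -0.0003  0.0001]
0.6 [-0.0543 -0.0898  0.0888] [ 0.0001  0.0066 -0.0014]
0.55 [-0.0543 -0.0898  0.0888] [ 0.0001  0.0135 -0.0026]
0.5 [-0.0543 -0.0898  0.0888] [ 0.0001  0.0204 -0.0035]
0.45 [-0.0543 -0.0898  0.0888] [ 0.0001  0.0274 -0.0039]
0.4 [-0.0543 -0.0898  0.0888] [ 0.      0.0344 -0.0041]
0.35 [-0.0543 -0.0898  0.0888] [ 0.      0.0414 -0.0039]
0.3 [-0.0543 -0.0898  0.0888] [ 0.      0.0484 -0.0033]
0.25 [-0.0543 -0.0898  0.0888] [ 0.      0.0553 -0.0024]
0.2 [-0.0543 -0.0898  0.0888] [-0.      0.0622 -0.0012]
0.15 [-0.0543 -0.0898  0.0888] [-0.      0.069   0.0004]
0.1 [-0.0543 -0.0898  0.0888] [-0.      0.0757  0.0024]
0.05 [-0.0543 -0.0898  0.0888] [-0.      0.0824  0.0046]
-0.0 [-0.0543 -0.0898  0.0888] [-0.0001  0.0889  0.0072]
```

View pics/wrist8.png

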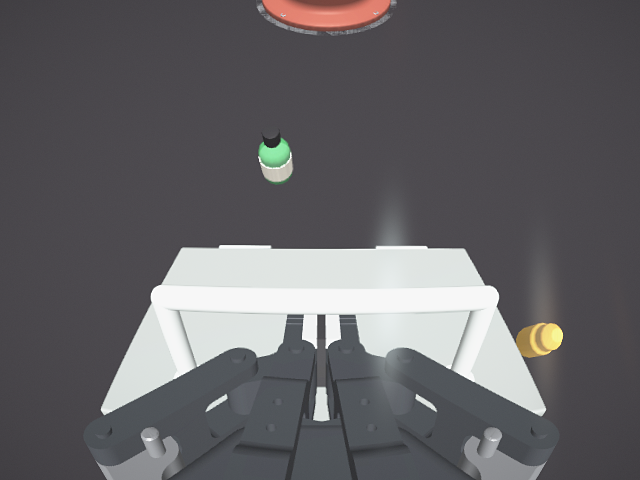

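View pics/side8.png

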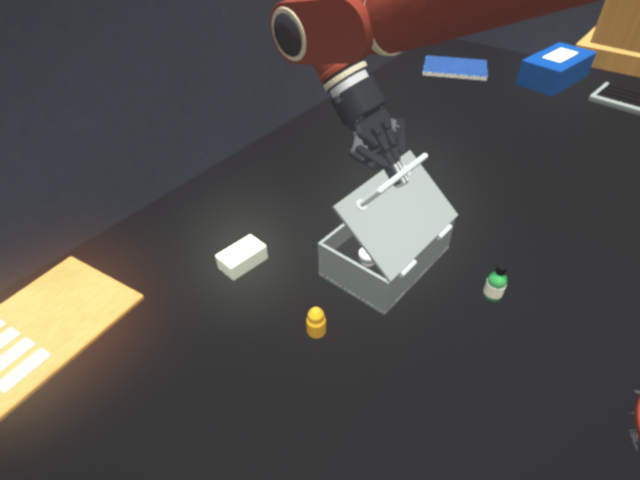

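Call:
jog_arm([
  [[0, 0, 0], [0, 0.004, -0.001], 0],
  [[0, 0, 0], [0, 0.009, -0.002], 0],
  [[0, 0, 0], [0, 0.0135, -0.0026], 0],
  [[0, 0, 0], [0, 0.018, -0.0032], 0],
  [[0, 0, 0], [0, 0.0227, -0.0037], 0],
  [[0, 0, 0], [0, 0.0274, -0.004], 0],
  [[0, 0, 0], [0, 0.032, -0.0041], 0],
  [[0, 0, 0], [0, 0.0367, -0.0041], 0],
  [[0, 0, 0], [0, 0.0414, -0.0039], 0],
  [[0, 0, 0], [0, 0.045, -0.0036], 0],
  [[0, 0, 0], [0, 0.0484, -0.0033], 0],
  [[0, 0, 0], [0, 0.052, -0.0028], 0],
])

```text
t: 7.83
tool_pos: [0.5767, -0.0453, 0.1507]
tool_rot: [-1.864, -1.75, 0.636]
contact_force: [0.4, -0.3, -1.1]
opening: 0.0002
```

```bash
python3 look.py 9 .4,.3,.2 'np.arange(.25,-.13,-.05)'
```

```text
7.8333 [ 0.5767 -0.0453  0.1507] [ 0.3584 -0.3122 -1.1204] [ 0.1038 -0.      0.0702]
0.4 [array([151., 260.]), array([491., 260.]), array([ 99., 368.])]
0.3 [array([157., 291.]), array([484., 291.]), array([112., 380.])]
0.2 [array([165., 318.]), array([476., 319.]), array([124., 389.])]
0.25 [-0.0725 -0.0945  0.0901] [0.    0.003 0.   ]
0.2 [-0.0725 -0.0945  0.0901] [-0.      0.0099  0.0013]
0.15 [-0.0725 -0.0945  0.0901] [-0.      0.0167  0.0029]
0.1 [-0.0725 -0.0945  0.0901] [-0.      0.0234  0.0048]
0.05 [-0.0725 -0.0945  0.0901] [-0.0001  0.0301  0.0071]
0.0 [-0.0725 -0.0945  0.0901] [-0.0001  0.0366  0.0097]
-0.05 [-0.0725 -0.0945  0.0901] [-0.0001  0.0429  0.0126]
-0.1 [-0.0725 -0.0945  0.0901] [-0.0001  0.0491  0.0158]
```

View pics/wrist9.png

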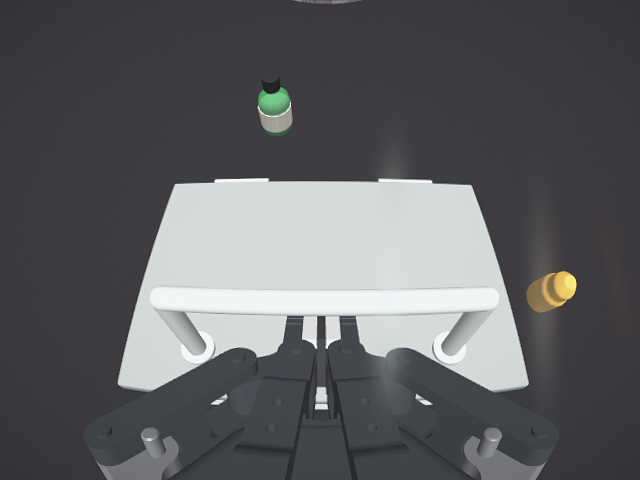

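View pics/side9.png

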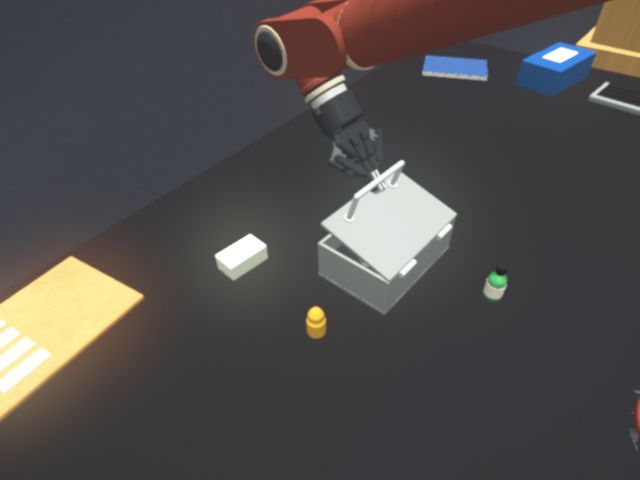

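Call:
jog_arm([
  [[0, 0, 0], [0, 0.004, 0], 0],
  [[0, 0, 0], [0, 0.008, 0.001], 0],
  [[0, 0, 0], [0, 0.012, 0.0018], 0],
  [[0, 0, 0], [0, 0.016, 0.0027], 0],
  [[0, 0, 0], [0, 0.02, 0.0038], 0],
  [[0, 0, 0], [0, 0.0235, 0.0048], 0],
  [[0, 0, 0], [0, 0.027, 0.006], 0],
  [[0, 0, 0], [0, 0.03, 0.007], 0],
  [[0, 0, 0], [0, 0.033, 0.0075], 0],
  [[0, 0, 0], [0, 0.036, 0.008], 0],
  [[0, 0, 0], [0, 0.039, 0.008], 0],
  [[0, 0, 0], [0, 0.042, 0.008], 0],
])

```text
t: 8.93
tool_pos: [0.6034, -0.0469, 0.1176]
tool_rot: [-1.863, -1.75, 0.637]
contact_force: [-0.1, 1.0, 1.0]
opening: -0.0002
```

```bash
python3 look.py 10 .1,.05,.0 '[0]'
```

```text
8.9333 [ 0.6034 -0.0469  0.1176] [-0.0946  1.0153  1.0172] [0.1305 0.0001 0.0371]
0.1 [array([149., 260.]), array([492., 260.]), array([110., 344.])]
0.05 [array([154., 274.]), array([487., 274.]), array([117., 348.])]
0.0 [array([159., 286.]), array([482., 286.]), array([123., 350.])]
0 [-0.1399 -0.0922  0.0827] [-0.0001 -0.005   0.0018]
```

View pics/wrist10.png

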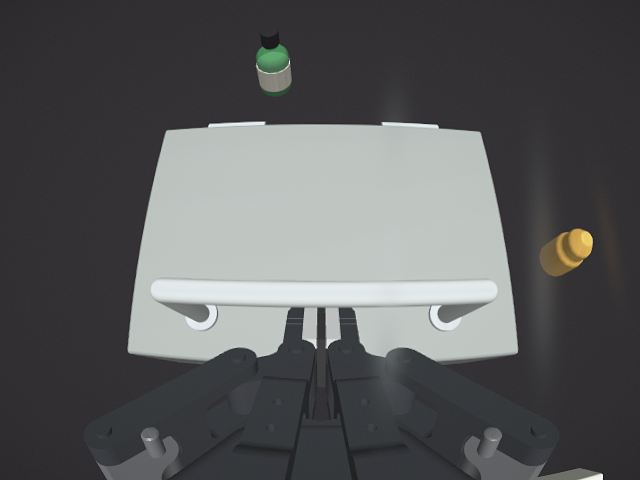

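View pics/side10.png

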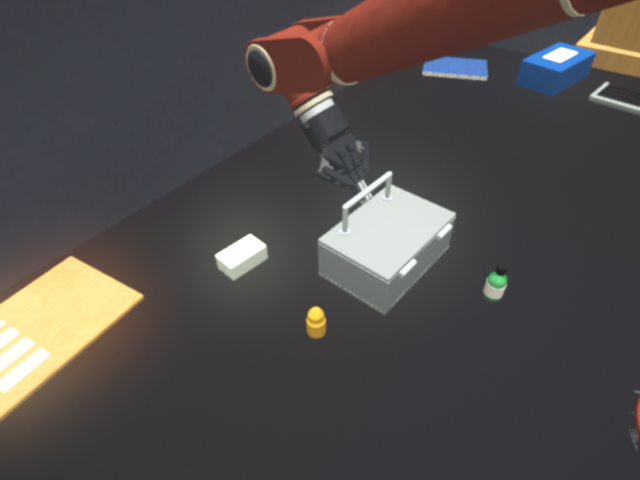

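Call:
jog_arm([
  [[0, 0, 0], [0, 0.003, -0.004], 0],
  [[0, 0, 0], [0, 0.004, -0.015], 0],
  [[0, 0, 0], [0, 0.004, -0.03], 0],
  [[0, 0, 0], [0, 0.004, -0.05], 0],
  [[0, 0, 0], [0, 0.004, -0.07], 0],
  [[0, 0, 0], [0, 0.004, -0.09], 0],
  [[0, 0, 0], [0, 0.004, -0.11], 0],
  [[0, 0, 0], [0, 0.004, -0.11], 0],
  [[0, 0, 0], [0, 0.004, -0.11], 0],
])

```text
t: 9.78
tool_pos: [0.6781, -0.0519, 0.2005]
tool_rot: [-1.866, -1.752, 0.634]
contact_force: [-1.0, -0.4, 0.7]
opening: -0.0005
```

```bash
python3 look.py 11 .05,.0 '[0]'; python3 - <<'E'
from h import *
cv2.imwrite("pics/top11.png",get_image('top')[:,:,::-1])
a=cv2.imread('pics/side11.png')
for t,c in((0,(0,0,255)),(.05,(255,0,0))):
    p=P.copy();p[3]=t
    for l in[(-.15,.11,.008),(-.15,-.11,.008),(-.125,.065,.063),(-.125,-.065,.063)]:print(t,proj('side',lidpt(l,p)))
cv2.imwrite('pics/s11c.png',cv2.resize(a[150:330,280:480],None,fx=3,fy=3,interpolation=3))
E
```

```text
9.7833 [ 0.6781 -0.0519  0.2005] [-1.0372 -0.3946  0.6567] [ 0.2054 -0.0002  0.12  ]
0.05 [array([222., 199.]), array([419., 199.]), array([181., 262.])]
0.0 [array([224., 207.]), array([418., 207.]), array([184., 266.])]
0 [-0.1816 -0.0998  0.0884] [-0.0001 -0.0088  0.1107]
0 [390.13286521 183.50117201]
0 [318.25003237 239.52778472]
0 [390.17620856 174.4186668 ]
0 [346.33532386 207.72181071]
0.05 [390.70759259 180.48799181]
0.05 [318.41533715 236.42788744]
0.05 [391.97297149 172.20987324]
0.05 [347.96766604 205.55642287]
```

View pics/s11c.png

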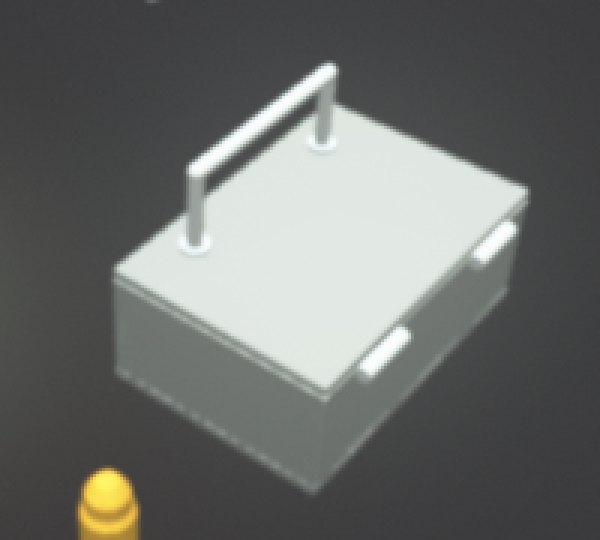

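View pics/top11.png

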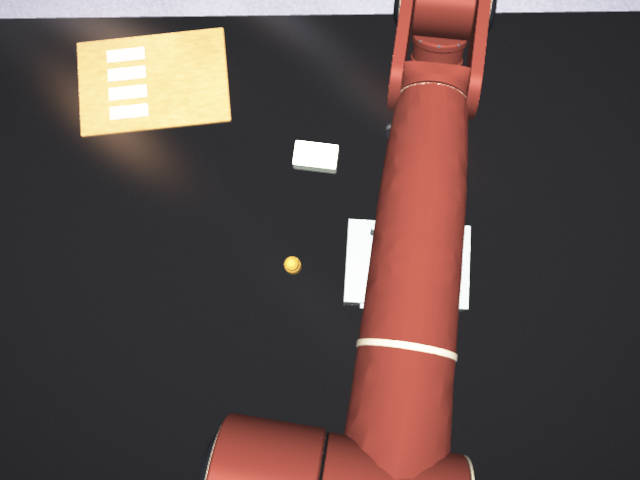

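```bash
python3 -c "
from station import job,ctrl
print(ctrl.get_obs()['contact_force'],job.finish_job())"
```

```text
the job is handed in; nothing more can be done
[ 0.57502799 -0.77350858  0.21683469] None
```

The lid is shut and the job is handed in, at about 10 s of the 42 s allowed; no verdict was reported. I put the closed fingers into the bow's gap from above and pushed the lid from 1.41 rad until it toppled. The bar was caught on the fingers at about 0.93 rad with roughly 2.5 N. I then lowered it at about 0.4 rad/s until shut and drew the fingers out along their own axis.

**Last checks**
- In the side picture, a lid corner and a bow end lie within 1 px of where they should be for 0 rad.
- The slide box and barrel are at the same pixels as at the start in the top view.
- The bottle last showed unmoved and upright in the side and wrist pictures just before I drew the fingers out. The arm hid it in the final top view.
- The tool is clear of everything. The remaining force reading of about 1 N is the same as the sensor showed in free air.

**What disagreed or went wrong**
- **Hinge direction:** the task text puts the hinge side towards world +y. All three cameras agree that it faces the robot (world -x, case yaw about 3.08 rad), so I worked from the images.
- **Contact during insertion:** tilting the tool in the gap, I was briefly about 8 mm too deep. Part of the gripper (probably the knuckles) pressed on the lid edge, with 9 N read at the end of that move, before I backed off. That nudged the lid to about 1.35 rad. I saw only the force at the end of each move, so I do not know the peak.

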